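# Close the display unit and hold it shut for screwing

## Robot

A 6-joint arm with a two-finger parallel gripper is mounted at the origin on the work surface. World frame = base frame: x ahead of the robot, y to its left, z up, the work surface at z = 0. Lengths are in m, angles in rad, forces in N, time in s.
With the tool pointing down it reaches from about 0.3 to 0.875 m from the base axis. Payload 6.4 kg.
Tool frame: the origin (TCP) lies between the finger pads; the fingertips stand tip_extent ahead of it and the grasp point (between the pads) lies 5 mm behind it (tip_extent is the distance from the TCP to the fingertips, in m); z points along the fingers, y is the direction in which the jaws open and shut (so a half turn about z gives the same grasp; the last joint's range is limited). The gripper opens to 85 mm and grips with 20 to 120 N. Pads are 22 mm wide; open, the fingers measure 114 mm over their backs; the gripper's body (76 mm by 85 mm) begins 54 mm behind the grasp point. The pads swing forward as they close: fully open they stand 13 mm farther back than shut.
Start: joints at [-1.455, 0.181, 1.607, -0, 1.354, -0.206], TCP at [0.182, -0.545, 0.245] pointing down, gripper open.
Joint ranges: [-2.99, 2.99], [-0.89, 2.07], [0.3, 2.58], [-1.14, 4.28], [0, 2.63], [-3.12, 3.12]. Speed limits (rad/s): [2.57, 2.57, 3.01, 3.14, 3.14, 3.14].

## Interface

Orientations are given as a unit quaternion [w, x, y, z].
In Python, from bench import * gives the robot as it stands.
- The arm moves only by the shell command python3 -m jog 'ROWS'. ROWS is JSON, a list of rows, each a list of 3 entries, a list of its own where there are three numbers: the shift along the tool's x, y, z in mm, then the turn, a rotation vector about the tool's x, y, z in rad, then the opening, from 0 (shut) to 1 (fully open). A call has 1 to 20 rows; each row is the pose to reach, as a shift and turn from the pose measured when the call began, along the tool's axes at that moment; what a row does not reach only later rows make up. A row lasts 1/12 s, in which the tool goes at most 41.7 mm and 7.16 degrees, less where a joint would pass 70% of its speed; a pose out of reach is approached as far as the arm can. A call with a gripper value outside its range is refused whole. The fingers move at their own pace and stop on an object; the grip force is fixed at half the most. Time passes only in rows, so rows that repeat a pose let the fingers close. It gives the time, the measured TCP pose, the force and the opening at its end, in the units of the state.
- get_obs(): the state, without advancing time (a new reading comes with each control period).
- camera(name): name is "scene" or "side" or "wrist"; returns (picture, depth): 384x512x3 uint8, red, green, blue; 384x512 float32, m along the optical axis (not along the pixel's ray), 0 where there is no reading.
- get_calibration(name): a dict with "fx", "fy", "cx", "cy" (pixels), "world_from_camera" (4x4, takes a point from camera to world coordinates). Camera axes: x right, y down, z forward; pixel columns grow to the right and rows downward; lengths in m; the calibration is good to about 2 mm. The wrist camera is an equidistant fisheye: a pixel r from the principal point sees the ray r / f radians off the axis. A picture is of the moment at which its call begins: read the wrist's pose just before it. get_calibration takes no time and is no camera call; for the wrist camera it gives the pose at the moment of the call.
- hand_in(): hands the job in, once; it reports no verdict.
The state is a dict: "time_s": time; "q": joint angles; "dq": joint speeds; "joint_efforts": joint torques, N m; "eef_pos": TCP position; "eef_rot": TCP orientation; "wrist_force": force on the tool from outside, world axes, zero at the start; "torque": the same for the moment, N m; "opening": opening from 0.0 (shut) to 1.0 (fully open).
Only numpy, scipy, OpenCV 4.12 (cv2) and the standard library are available. Lean on these libraries where they do the work, as an engineer would, in place of code of your own. Each camera call takes 0.05 s, during which the arm holds its last target.

## Task

Two instrument housings stand open in the assembly nest; only one of them has the board with the display, the other is not ready and stays open. Put the cover with the window on the housing that has the display, with the window over the display and the dowels in their holes, and press it down against the sprung contact pins until its edge is tight on the lower shell all round. The job ends while you are still gripping or pressing it firmly shut (without forcing it), ready for the screws, so do not let go, and leave the other housing, the blind cover and the rest of the bench as they are.

Things in the scene. Friction and masses are not known exactly. Their poses are not given: they have to be found in the camera images.
- nest: Fixed aluminium plate 160 (x) by 212 mm (y), top 10 mm above its origin (centre of the underside, 2 mm above the table). Holds two identical open grey lower shells, 112 (x) by 52 mm (y), centres 55 mm to its +y and -y side, long axes along x, in black jaws 10 mm thick, up to 22 mm above the origin. The shells' rims are 34 mm above the origin.
- seat_left (a point): Centre of the rim plane of the lower shell on the nest's +y side; axes as the nest. The cover's origin comes here when flush. Seen from here two upright steel dowels, 6 mm thick, 8.5 mm high, top 3.5 mm tapered, stand on the rim at x, y = (+44.5, +13) and (-44.5, -8) mm, so the cover goes on one way round: its x along the nest's x.
- seat_right (a point): The same for the lower shell on the nest's -y side, with the same two dowels.
- pin_left0 (a joint): One of two brass sprung contact pins of the left shell, at x, y = (+44.5, -10) and (-44.5, +12) mm from the seat; the right shell has the same. 0 = up, 4 mm above the rim; 0.004 = flush with the rim. The two push a cover up with 4 N at first touch and 8 N when flush, so a cover let go rises 4 mm.
- display_board: Green circuit board 68 by 44 mm with a raised black display module (46 by 36 mm, greenish screen), loose in one of the two lower shells; which one varies. Origin at the centre of its underside, 21 mm below the rim; x along the nest's x. The display's top stands 18 mm above the rim.
- display (a point): Centre of the screen's top face, 8 mm towards +x of the board's centre and 39 mm above the board's origin.
- plain_board: Green circuit board of the same size without a display, only low chips and a header, loose in the other lower shell. Same origin and axes. To be left alone.
- window_cover: The grey cover to fit: a lid open below, 112 (x) by 52 (y) by 28 mm high, 0.10 to 0.17 kg, with a clear window and three round keys (one red) on top. Origin at the centre of its underside, the parting edge; lies open side down, 2 mm above the table. Dowel holes 7.6 mm wide, 12 mm deep, chamfered, below at (+44.5, +13) and (-44.5, -8) mm. Grip it across its width.
- window (a point): Centre of the window (40 by 30 mm, dark frame) on the cover's top face, 8 mm towards +x from the cover's centre (the keys are towards -x), 28 mm above its origin. Below it the cover is hollow, 25 mm clear height.
- blind_cover: A grey cover of the same size without a window, with six dark slots on top; bystander lying on the mat beside the other cover (the two change places). Origin at the centre of its underside.
- screwdriver: Screwdriver with red handle, about 170 mm long, lying on the mat at the nest's left; bystander.
- solder_reel: Blue reel 54 mm across, 36 mm high; bystander.
- screw_dish: Round steel dish 72 mm across, 16 mm high; bystander.
- flux_jar: Amber jar with black lid, 44 mm across, 40 mm high; bystander.
- cleaner_bottle: Yellow bottle 48 mm across, 130 mm high, standing beyond the nest; bystander.
Mind the look-alikes: they are no part of the job. What is shaped like the window_cover but pink or yellow is not meant.

How it is judged:
At the end, for the whole second after the job is handed in: The windowed cover is home on the shell with the display board (centred 3 mm, parallel 0.04 rad, level 0.025 rad, shut to 1.2 mm, window over display within 6 mm), still touched by the fingers and pressing on shell and pins with over 8 N through the last second (((horizontal distance between display_board and seat_left below 0.012 m and horizontal distance between window_cover and seat_left below 0.003 m and z of window_cover in the frame of seat_left between -0.004 and 0.0012 m) or (horizontal distance between display_board and seat_right below 0.012 m and horizontal distance between window_cover and seat_right below 0.003 m and z of window_cover in the frame of seat_right between -0.004 and 0.0012 m)) and horizontal distance between window and display below 0.006 m and angle between the x axis of window_cover and the x axis of nest, either way round below 0.04 rad and angle between the z axis of window_cover and the z axis of nest, either way round below 0.025 rad and contact force between the fingers and window_cover above 2 N and contact force between window_cover and nest above 8 N and linear speed of window_cover below 0.02 m/s); the arm keeps its last pose, push and grip.
It fails at once if the other housing's board is disturbed (moved over 15 mm) or the windowed cover rests on that board (distance of plain_board from where it was at the start of the episode above 0.015 m or contact force between window_cover and plain_board above 2 N).
It fails at once if the display board is pushed about (over 15 mm) (distance of display_board from where it was at the start of the episode above 0.015 m).
It fails at once if another thing on the bench is shifted by more than 30 mm (distance of any of blind_cover, screwdriver, solder_reel, cleaner_bottle, flux_jar, screw_dish from where it was at the start of the episode above 0.03 m).
It fails at once if the cover is forced: over 60 N between it and the housing (contact force between window_cover and nest above 60 N).
It also fails if it takes over 48 s, if anything falls off the work surface, if the arm or the gripper's body presses on something with over 40 N, if the wrist force passes 120 N, or if a joint passes its speed limit or range.

## Working session

There is one attempt and no reset: what is moved stays moved. The work goes in short steps, Python scripts to look and compute and a shell command to move; the robot and the scene stay as the last step left them, time stands still between calls to the robot, and variables do not carry over. Pictures are saved under pics/ and viewed, and the job is handed in when it is done.

```bash
ls; mkdir -p pics; python3 - <<'E'
from bench import *
import cv2
o=get_obs(); print(o)
for n in ["scene","side","wrist"]:
    c=get_calibration(n); print(n,c)
    p,d=camera(n); cv2.imwrite(f"pics/{n}0.png",p[:,:,::-1]); 
    import numpy as np; np.save(f"pics/{n}0.npy",d)
E
```

```text
pics
{'time_s': 0.0, 'q': array([-1.45526576e+00,  1.81578976e-01,  1.60799248e+00, -2.61908964e-06,
        1.35382971e+00, -2.06295539e-01]), 'dq': array([-3.94112976e-04,  5.69844801e-04,  1.45190171e-03,  8.93411050e-05,
        6.15471515e-04, -7.86169667e-05]), 'joint_efforts': array([-1.09778768e-03, -4.44867039e+01, -3.51337624e+01, -3.48129824e-04,
        9.07418726e-03, -5.02230876e-05]), 'eef_pos': array([ 0.18182775, -0.54493263,  0.24437032]), 'eef_rot': array([-9.03382601e-04,  9.87080957e-01,  1.60219744e-01,  3.97460138e-05]), 'wrist_force': array([ 0.69828273,  0.27600479, -0.22956023]), 'torque': array([ 0.00398057, -0.03091713, -0.02123709]), 'opening': 1.0023088472761243}
scene {'fx': 435.84129621171354, 'fy': 435.84129621171354, 'cx': 251.796628769845, 'cy': 194.2239612135014, 'world_from_camera': array([[-0.76085871,  0.39217227, -0.51700575,  1.29710009],
       [ 0.64878519,  0.47582275, -0.59386067,  0.82607346],
       [ 0.01310741, -0.78726973, -0.61646944,  0.87774323],
       [ 0.        ,  0.        ,  0.        ,  1.        ]])}
side {'fx': 404.2241257402515, 'fy': 404.2241257402515, 'cx': 252.21005001655124, 'cy': 189.60244487468296, 'world_from_camera': array([[-0.99918103, -0.02456457,  0.0321536 ,  0.55777055],
       [-0.04011043,  0.70600197, -0.70707311,  0.76077398],
       [-0.00533156, -0.70778373, -0.70640907,  0.80183105],
       [ 0.        ,  0.        ,  0.        ,  1.        ]])}
wrist {'fx': 297.3186396354542, 'fy': 297.3186396354542, 'cx': 258.3891529114144, 'cy': 184.43029639645056, 'world_from_camera': array([[ 0.31602693, -0.91454788, -0.25244636,  0.24537559],
       [-0.94874942, -0.30497952, -0.08283739, -0.5245926 ],
       [-0.00123221,  0.26568718, -0.96405851,  0.37300205],
       [ 0.        ,  0.        ,  0.        ,  1.        ]])}
```

View pics/scene0.png

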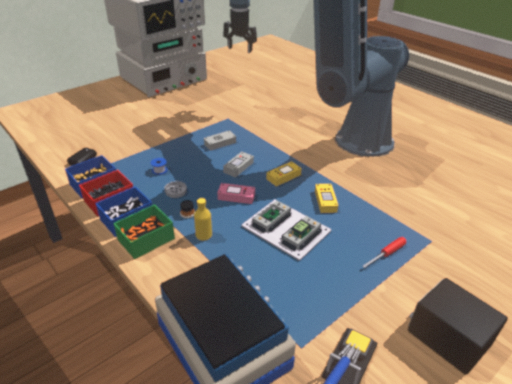

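View pics/side0.png

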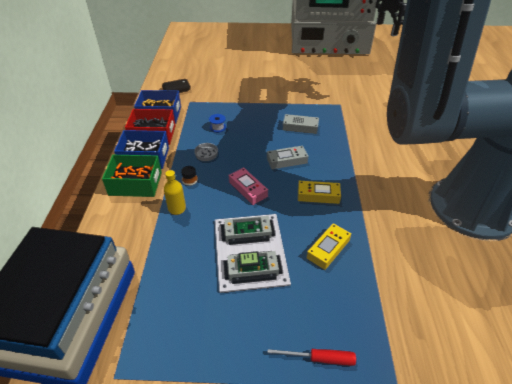

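View pics/wrist0.png

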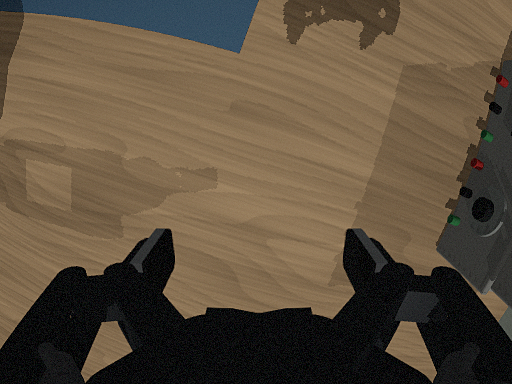

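The side view shows the windowed grey cover at about (288,157), with the blind one at (300,124). The display board is in the near (+y, left) shell at (252,265). The pink and yellow covers are look-alikes.

```bash
cat > h.py <<'E'
import numpy as np, cv2
def ray(c,u,v,fish=False):
    x=(u-c['cx'])/c['fx']; y=(v-c['cy'])/c['fy']
    if fish:
        r=np.hypot(x,y); d=np.array([np.sin(r)*x/r,np.sin(r)*y/r,np.cos(r)]) if r>1e-9 else np.array([0,0,1.])
    else: d=np.array([x,y,1.])
    W=c['world_from_camera']; return W[:3,3],W[:3,:3]@d
def onz(c,u,v,z,fish=False):
    o,d=ray(c,u,v,fish); return o+d*(z-o[2])/d[2]
def proj(c,p,fish=False):
    W=c['world_from_camera']; q=W[:3,:3].T@(np.asarray(p)-W[:3,3])
    if fish:
        r=np.hypot(q[0],q[1]); t=np.arctan2(r,q[2]); x,y=q[:2]/r*t
    else: x,y=q[:2]/q[2]
    return np.array([c['cx']+c['fx']*x,c['cy']+c['fy']*y])
def points(c,d):
    v,u=np.mgrid[:384,:512]; P=np.stack([(u-c['cx'])/c['fx']*d,(v-c['cy'])/c['fy']*d,d],-1)
    W=c['world_from_camera']; return P@W[:3,:3].T+W[:3,3]
E
python3 - <<'E'
import cv2,numpy as np
from h import *
from bench import get_calibration
a=cv2.imread('pics/side0.png'); b=cv2.imread('pics/scene0.png')
A=cv2.resize(a[100:300,190:360],None,fx=4.4,fy=3,interpolation=cv2.INTER_CUBIC)
cv2.imwrite('pics/s_crop.png',cv2.resize(a[105:295,200:330],(520,600)[:2] if 0 else (410,600),interpolation=cv2.INTER_CUBIC))
cv2.imwrite('pics/n_crop.png',cv2.resize(a[210:295,205:300],(670,600),interpolation=cv2.INTER_CUBIC))
cv2.imwrite('pics/c_crop.png',cv2.resize(a[105:180,255:330],(600,600),interpolation=cv2.INTER_CUBIC))
for n,zs in (('side',0),('scene',0)):
    c=get_calibration(n); d=np.load(f'pics/{n}0.npy'); P=points(c,d); im=a if n=='side' else b
    hsv=cv2.cvtColor(im,cv2.COLOR_BGR2HSV)
    m=((hsv[...,1]<60)&(hsv[...,2]>90)&(P[...,2]>0.018)&(P[...,2]<0.045)&(P[...,0]>0.2)&(P[...,0]<0.9)&(abs(P[...,1])<0.5)).astype(np.uint8)
    k,l,s,ce=cv2.connectedComponentsWithStats(m)
    for i in range(1,k):
        if s[i,4]>80: 
            q=P[l==i]; print(n,s[i],np.round(np.median(q,0),4), q[:,2].min().round(4),q[:,2].max().round(4))
            t=q[q[:,2]>0.027]; 
            if len(t)>20: print(cv2.minAreaRect((t[:,:2]*1000).astype(np.float32)),np.median(t[:,2]))
    m=((hsv[...,1]<40)&(hsv[...,2]>150)&(P[...,2]>0.005)&(P[...,2]<0.02)&(P[...,0]>0.2)&(P[...,0]<0.9)&(abs(P[...,1])<0.5)).astype(np.uint8)
    k,l,s,ce=cv2.connectedComponentsWithStats(m)
    for i in range(1,k):
        if s[i,4]>200: q=P[l==i]; print('nest',s[i],cv2.minAreaRect((q[:,:2]*1000).astype(np.float32)),np.median(q[:,2]))
E
```

```text
side [283 114  36  14 338] [ 0.4469 -0.3357  0.0305] 0.0255 0.0344
((447.5430603027344, -336.66754150390625), (58.71928024291992, 111.7059555053711), 83.46951293945312) 0.03053536511371091
side [270 146  38  16 405] [ 0.4902 -0.1647  0.03  ] 0.018 0.0359
((493.7326354980469, -166.35780334472656), (108.25679779052734, 56.6671142578125), 15.873329162597656) 0.030169049294195505
side [238 175  17  12 115] [ 0.6116 -0.0489  0.0295] 0.0256 0.0342
((612.5283813476562, -47.450340270996094), (32.87739562988281, 42.56273651123047), 39.535430908203125) 0.02964678879964
side [315 185  15   8 106] [ 0.4041 -0.0233  0.0287] 0.0253 0.0344
((404.3448181152344, -21.02311134338379), (32.014461517333984, 37.82194900512695), 84.98472595214844) 0.028968383756170724
side [221 216  51  21 406] [0.5967 0.1217 0.036 ] 0.0195 0.0448
((599.317138671875, 118.84546661376953), (112.05860137939453, 56.552433013916016), 8.952682495117188) 0.036140521390168545
side [319 237  18  16 168] [0.4058 0.1647 0.029 ] 0.0254 0.0326
((405.5980224609375, 165.60848999023438), (40.75917053222656, 30.71125602722168), 51.14403533
[... 750 characters left out ...]
  14   7  82] [ 0.6118 -0.0506  0.0266] 0.0223 0.0314
((611.359619140625, -50.197608947753906), (31.216510772705078, 42.019432067871094), 36.81913375854492) 0.028127157272585634
scene [252 201  39  29 399] [0.6008 0.1226 0.0322] 0.0186 0.0407
((603.3095092773438, 118.29171752929688), (114.6212387084961, 56.86599349975586), 8.912904739379883) 0.03308735810959085
scene [281 216  40  32 348] [0.6037 0.2362 0.0327] 0.0195 0.0442
((585.8264770507812, 227.1672821044922), (115.00450897216797, 54.13383483886719), 8.417144775390625) 0.03357235316391283
nest [242 200  89  59 978] ((594.7061157226562, 172.86419677734375), (162.59886169433594, 214.19322204589844), 9.523141860961914) 0.010372294042776564
```

View pics/n_crop.png

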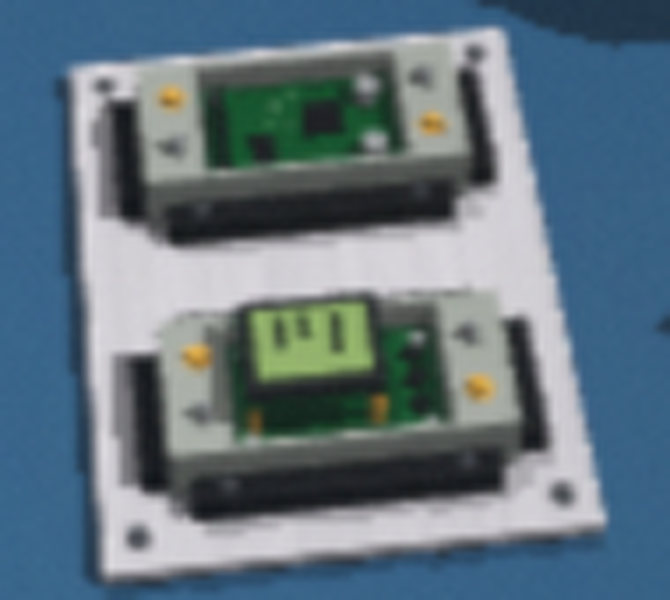

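View pics/c_crop.png

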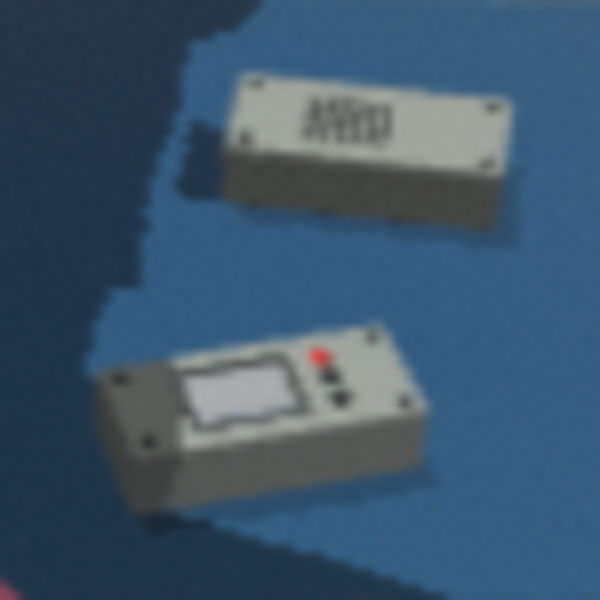

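```bash
cat >> h.py <<'E'
from scipy.spatial.transform import Rotation as R
def rot(o): q=o['eef_rot']; return R.from_quat([q[1],q[2],q[3],q[0]])
def goto(o,p,yaw,tilt=True):
    """shift (mm, tool axes) and rotvec for TCP at p, pointing down, tool x at yaw"""
    Rc=rot(o); T=R.from_matrix(np.array([[np.cos(yaw),np.sin(yaw),0],[np.sin(yaw),-np.cos(yaw),0],[0,0,-1.]]))
    return Rc.inv().apply(np.asarray(p)-o['eef_pos'])*1000,(Rc.inv()*T).as_rotvec()
E
python3 - <<'E'
import bench
from h import *
print([k for k in dir(bench) if k[0]!='_'])
for k in dir(bench):
    if 'tip' in k.lower(): print(k,getattr(bench,k))
o=bench.get_obs()
s,r=goto(o,[0.496,-0.1665,0.20],np.radians(16)); print(s.round(1),r.round(4))
E
```

```text
['MotionError', 'camera', 'get_calibration', 'get_obs', 'hand_in', 'tip_extent']
tip_extent 0.014
[ 417.8 -259.7   45.1] [-0.0013 -0.0003  0.0426]
```

```bash
python3 -m jog '[[[30,-20,3],[0,0,0.02],1],[[65,-42,7],[0,0,0.0426],1],[[100,-62,10],[0,0,0.0426],1],[[135,-84,14],[0,0,0.0426],1],[[170,-106,18],[0,0,0.0426],1],[[205,-127,22],[0,0,0.0426],1],[[240,-149,26],[0,0,0.0426],1],[[275,-171,30],[0,0,0.0426],1],[[310,-193,33],[0,0,0.0426],1],[[345,-214,37],[0,0,0.0426],1],[[380,-236,41],[0,0,0.0426],1],[[405,-252,44],[0,0,0.0426],1],[[418,-260,45],[0,0,0.0426],1],[[418,-260,45],[0,0,0.0426],1],[[418,-260,45],[0,0,0.0426],1]]'
python3 - <<'E'
from bench import *
from h import *
o=get_obs(); c=get_calibration('wrist'); p,d=camera('wrist'); print(o['time_s'],o['eef_pos'],o['wrist_force'])
cv2.imwrite('pics/w1.png',p[:,:,::-1]); np.save('pics/w1.npy',d); np.save('pics/w1c.npy',c,allow_pickle=True)
E
```

```text
time_s: 1.4
eef_pos: [0.4961, -0.1655, 0.1997]
eef_rot: [-0.001, 0.99, 0.14, -0.0]
wrist_force: [-0.7, 0.2, -0.6]
opening: 0.998
1.4 [ 0.49612393 -0.16545939  0.19965954] [-0.69054126  0.24160003 -0.63127511]
```

View pics/w1.png

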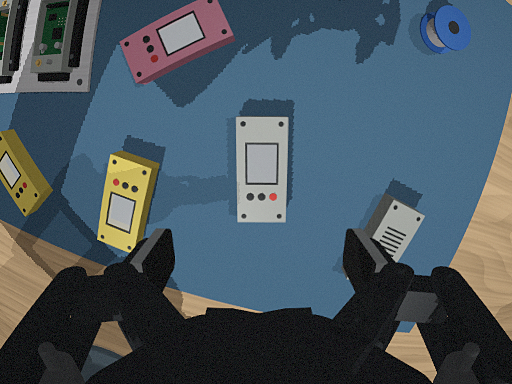

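The wrist view shows the windowed cover at (262,170), its window up the picture (+x) and its keys below (-x). It is roughly aligned with the tool. I'll measure its top face next.

```bash
cat >> h.py <<'E'
def cover_pose(img,c,z,box,smax=50,vmin=150):
    hsv=cv2.cvtColor(img,cv2.COLOR_BGR2HSV); m=((hsv[...,1]<smax)&(hsv[...,2]>vmin)).astype(np.uint8)
    w=np.zeros_like(m); u0,v0,u1,v1=box; w[v0:v1,u0:u1]=1; m&=w
    m=cv2.morphologyEx(m,cv2.MORPH_CLOSE,np.ones((3,3),np.uint8))
    cs,_=cv2.findContours(m,cv2.RETR_EXTERNAL,cv2.CHAIN_APPROX_NONE); k=max(cs,key=cv2.contourArea)
    P=np.array([onz(c,u,v,z,True) for u,v in k[:,0]])
    return cv2.minAreaRect((P[:,:2]*1000).astype(np.float32)),cv2.boundingRect(k)
E
python3 - <<'E'
from h import *
import bench
c=np.load('pics/w1c.npy',allow_pickle=True).item(); im=cv2.imread('pics/w1.png')
for v in (120,150,170): print(cover_pose(im,c,0.030,(225,100,300,240),50,v))
cv2.imwrite('pics/w1c.png',cv2.resize(im[100:240,210:320],(471,600),interpolation=cv2.INTER_CUBIC))
o=bench.get_obs(); print(o['eef_pos'],np.degrees(np.arctan2(*rot(o).as_matrix()[[1,0],0])))
E
```

```text
(((495.4454650878906, -169.29420471191406), (112.19486999511719, 52.46391677856445), 15.809660911560059), (236, 117, 53, 106))
(((495.3642578125, -169.1508026123047), (112.13988494873047, 52.08750534057617), 15.960139274597168), (236, 117, 52, 106))
(((495.8487243652344, -169.0194091796875), (111.13461303710938, 51.50017166137695), 15.921683311462402), (236, 117, 52, 105))
[ 0.4957856  -0.16627916  0.19981644] 16.041480595250444
```

View pics/w1c.png

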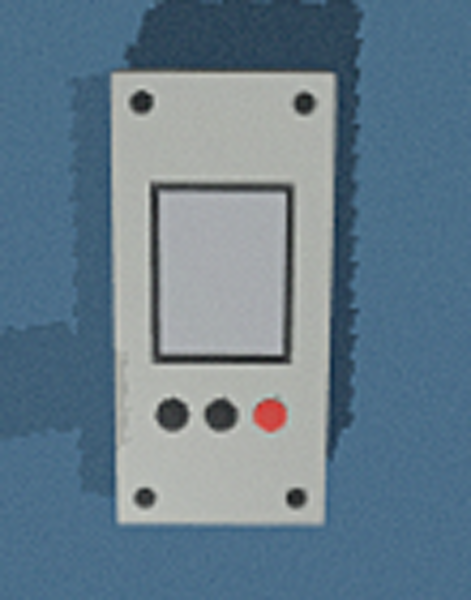

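```bash
python3 - <<'E'
from h import *
import bench
o=bench.get_obs()
print(goto(o,[0.4955,-0.1687,0.019],np.radians(15.9)))
E
```

```text
(array([ -0.83868883,   2.5143458 , 180.81344178]), array([-0.00147424,  0.00058114,  0.00246887]))
```

```bash
python3 -m jog '[[[-1,2.5,30],[0,0,0.002],1],[[-1,2.5,65],[0,0,0.002],1],[[-1,2.5,95],[0,0,0.002],1],[[-1,2.5,120],[0,0,0.002],1],[[-1,2.5,120],[0,0,0.002],1]]'
python3 - <<'E'
from bench import *
from h import *
o=get_obs(); c=get_calibration('wrist'); p,d=camera('wrist'); print(o['time_s'],o['eef_pos'],o['wrist_force'])
cv2.imwrite('pics/w2.png',p[:,:,::-1]); np.save('pics/w2c.npy',c,allow_pickle=True)
im=p[:,:,::-1].copy()
try:print(cover_pose(im,c,0.030,(180,100,340,330),50,140))
except Exception as e: print(e)
print(goto(o,[0.4955,-0.1687,0.019],np.radians(15.9)))
E
```

```text
time_s: 1.87
eef_pos: [0.491, -0.1682, 0.0749]
eef_rot: [-0.004, 0.991, 0.137, -0.004]
wrist_force: [-0.2, 0.1, -1.1]
opening: 0.997
1.8667 [ 0.4910454  -0.16816931  0.07489082] [-0.19861719  0.13124186 -1.05852048]
(((494.8223571777344, -169.0964813232422), (110.58670806884766, 52.659637451171875), 16.032135009765625), (218, 118, 89, 165))
(array([ 4.54552643,  2.18686637, 55.84321364]), array([-0.00831651,  0.00721159, -0.00196295]))
```

View pics/w2.png

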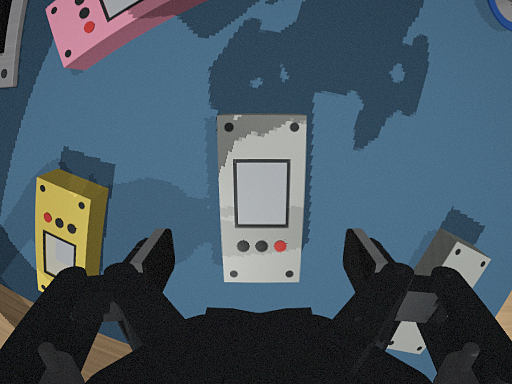

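```bash
python3 -m jog '[[[4,2,20],[-0.008,0.007,-0.002],1],[[4.5,2,40],[-0.008,0.007,-0.002],1],[[4.5,2,55.5],[-0.008,0.007,-0.002],1],[[4.5,2,55.5],[-0.008,0.007,-0.002],1],[[4.5,2,55.5],[-0.008,0.007,-0.002],1]]'
python3 - <<'E'
from bench import *
from h import *
o=get_obs(); c=get_calibration('wrist'); p,d=camera('wrist'); print(o['time_s'],o['eef_pos'],o['wrist_force'])
cv2.imwrite('pics/w3.png',p[:,:,::-1]); np.save('pics/w3c.npy',c,allow_pickle=True)
print(goto(o,[0.4955,-0.169,0.019],np.radians(15.9)))
E
```

```text
time_s: 2.33
eef_pos: [0.4976, -0.1703, 0.0234]
eef_rot: [0.001, 0.99, 0.138, 0.002]
wrist_force: [0.8, -0.2, 0.4]
opening: 1.0
2.3333 [ 0.49764147 -0.17031963  0.02336425] [ 0.7754889  -0.20461759  0.44373501]
(array([-1.71065698, -1.86759531,  4.35427948]), array([ 0.00289023, -0.00269555, -0.0004807 ]))
```

View pics/w3.png

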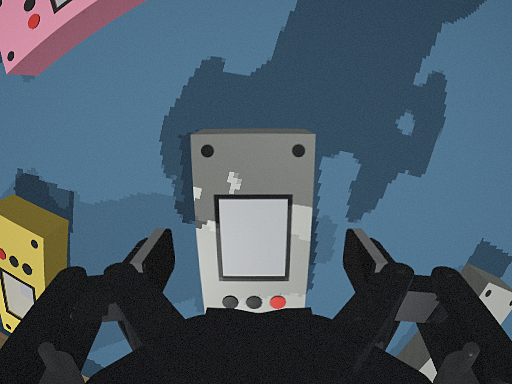

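The cover is centred between the fingers. I'll settle there and close.

```bash
python3 -m jog '[[[-1.5,-1.8,4],[0.003,-0.003,0],1],[[-1.5,-1.8,4],[0.003,-0.003,0],1],[[-1.5,-1.8,4],[0.003,-0.003,0],0.7],[[-1.5,-1.8,4],[0.003,-0.003,0],0.6],[[-1.5,-1.8,4],[0.003,-0.003,0],0.4],[[-1.5,-1.8,4],[0.003,-0.003,0],0.2],[[-1.5,-1.8,4],[0.003,-0.003,0],0],[[-1.5,-1.8,4],[0.003,-0.003,0],0],[[-1.5,-1.8,4],[0.003,-0.003,0],0],[[-1.5,-1.8,4],[0.003,-0.003,0],0],[[-1.5,-1.8,4],[0.003,-0.003,0],0]]'
python3 - <<'E'
from bench import *
from h import *
o=get_obs(); c=get_calibration('wrist'); p,d=camera('wrist'); print(o['time_s'],o['eef_pos'],o['wrist_force'],o['opening'])
cv2.imwrite('pics/w4.png',p[:,:,::-1]); np.save('pics/w4c.npy',c,allow_pickle=True)
E
```

```text
time_s: 3.3
eef_pos: [0.4968, -0.1694, 0.0207]
eef_rot: [0.001, 0.99, 0.138, 0.001]
wrist_force: [-1.7, -0.3, 6.8]
opening: 0.597
3.3 [ 0.49684368 -0.1694406   0.0206824 ] [-1.6786162  -0.28425942  6.75485933] 0.5973821333144027
```

View pics/w4.png

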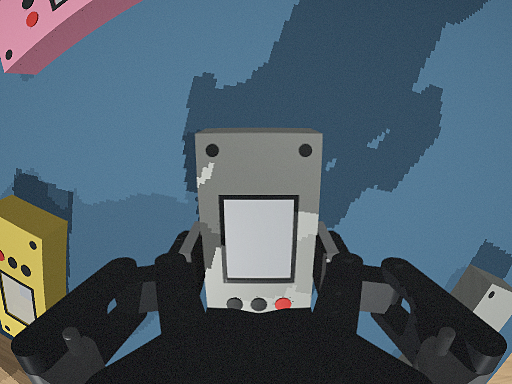

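The cover is gripped (opening 0.597, about 51 mm) and the view looks aligned. I'll lift it and check.

```bash
python3 -m jog '[[[0,0,-10],[0,0,0],0],[[0,0,-30],[0,0,0],0],[[0,0,-60],[0,0,0],0],[[0,0,-95],[0,0,0],0],[[0,0,-125],[0,0,0],0],[[0,0,-150],[0,0,0],0],[[0,0,-150],[0,0,0],0],[[0,0,-150],[0,0,0],0]]'
python3 - <<'E'
from bench import *
from h import *
o=get_obs(); c=get_calibration('wrist'); p,d=camera('wrist'); print(o['time_s'],o['eef_pos'],o['wrist_force'],o['opening'])
cv2.imwrite('pics/w5.png',p[:,:,::-1]); np.save('pics/w5c.npy',c,allow_pickle=True)
def toolpts(o,c,uv,dz): # plane at tool z = -dz rel TCP (dz above TCP)
    Rt=rot(o); out=[]
    for u,v in uv:
        oo,dd=ray(c,u,v,True); oo=Rt.inv().apply(oo-o['eef_pos']); dd=Rt.inv().apply(dd)
        out.append((oo+dd*((-dz)-oo[2])/dd[2])*1000)
    return np.round(out,1)
c4=np.load('pics/w4c.npy',allow_pickle=True).item()
W=c['world_from_camera']
print('cam in tool',rot(o).inv().apply(W[:3,3]-o['eef_pos'])*1000)
# window frame inner box via threshold
for n in ('w4','w5'):
    im=cv2.imread(f'pics/{n}.png'); hsv=cv2.cvtColor(im,cv2.COLOR_BGR2HSV)
    m=(hsv[...,2]<75).astype(np.uint8); m[:,:190]=0; m[:,330:]=0; m[:185]=0; m[292:]=0
    cs,_=cv2.findContours(m,cv2.RETR_EXTERNAL,cv2.CHAIN_APPROX_NONE)
    for k in cs:
        b=cv2.boundingRect(k)
        if b[2]>50 and b[3]>50: print(n,b,cv2.minAreaRect(k)); q=cv2.boxPoints(cv2.minAreaRect(k)); t=toolpts(o,c,q,0.0094); print(t, t.mean(0))
E
```

```text
time_s: 4.02
eef_pos: [0.4974, -0.1697, 0.1726]
eef_rot: [0.002, 0.99, 0.138, 0.002]
wrist_force: [0.3, 1.3, -2.4]
opening: 0.593
4.0167 [ 0.49738927 -0.16970876  0.17258904] [ 0.25285572  1.34119457 -2.44268234] 0.5927697022628764
cam in tool [  66.82446494    0.54073399 -128.52560529]
w4 (218, 195, 81, 88) ((258.0, 238.5), (87.0, 80.0), 90.0)
[[ 29.3 -16.5  -9.4]
 [ 29.3  17.3  -9.4]
 [-14.6  19.6  -9.4]
 [-14.6 -18.8  -9.4]] [ 7.35  0.4  -9.4 ]
w5 (218, 195, 81, 88) ((258.0, 238.5), (79.99998474121094, 86.99998474121094), -0.0)
[[-14.6 -18.8  -9.4]
 [ 29.3 -16.5  -9.4]
 [ 29.3  17.3  -9.4]
 [-14.6  19.6  -9.4]] [ 7.35  0.4  -9.4 ]
```

View pics/w5.png

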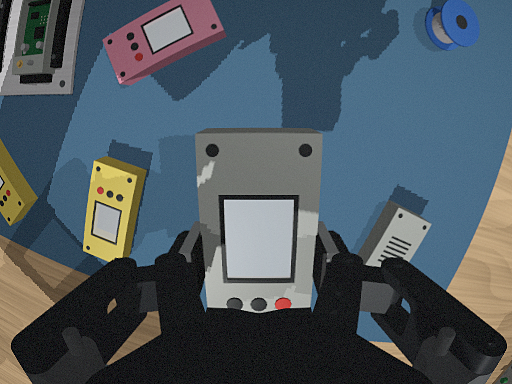

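```bash
python3 - <<'E'
from bench import *
from h import *
o=get_obs(); c=get_calibration('wrist'); Rt=rot(o)
W=c['world_from_camera'].copy()
# tool-relative
T=np.eye(4);T[:3,:3]=Rt.as_matrix();T[:3,3]=o['eef_pos']; C=np.linalg.inv(T)@W
yaw=np.radians(9)
seat=np.array([0.593-0.055*np.sin(yaw),0.173+0.055*np.cos(yaw),0.036])
for x in (0.40,0.43,0.46):
    T2=np.eye(4);T2[:3,:3]=np.array([[np.cos(yaw),np.sin(yaw),0],[np.sin(yaw),-np.cos(yaw),0],[0,0,-1]]);T2[:3,3]=[x,0.195,0.22]
    cc=dict(c,world_from_camera=T2@C)
    print(x,[proj(cc,seat+np.array([a*np.cos(yaw),a*np.sin(yaw),0]),True).round() for a in(-.056,0,.056)])
for x in (0.43,): print(goto(o,[x,0.195,0.22],yaw))
# bottle location
d=np.load('pics/side0.npy'); P=points(get_calibration('side'),d); m=(P[...,2]>0.06)&(P[...,0]>0.5)&(abs(P[...,1])<0.3)&(P[...,0]<0.8)&(P[...,2]<0.2)
print(np.median(P[m],0),P[m].min(0),P[m].max(0))
E
```

```text
0.4 [array([255.,  44.]), array([255.,  -5.]), array([255., -48.])]
0.43 [array([250.,  71.]), array([250.,  20.]), array([250., -26.])]
0.46 [array([246., 100.]), array([246.,  47.]), array([246.,  -2.])]
(array([  35.98555516, -368.2206105 ,  -49.85651179]), array([ 0.00179502, -0.00173964,  0.12028359]))
[0.78594996 0.0493645  0.09288954] [0.76886381 0.02218062 0.06029448] [0.7998523  0.06583817 0.13521871]
```

```bash
python3 -m jog '[[[5,-15,-8],[0,0,0.01],0],[[12,-42,-18],[0,0,0.03],0],[[22,-75,-28],[0,0,0.05],0],[[32,-110,-38],[0,0,0.07],0],[[42,-145,-48],[0,0,0.09],0],[[50,-180,-50],[0,0,0.12],0],[[56,-215,-50],[0,0,0.12],0],[[62,-250,-50],[0,0,0.12],0],[[68,-285,-50],[0,0,0.12],0],[[72,-315,-50],[0,0,0.12],0],[[76,-340,-50],[0,0,0.12],0],[[79,-357,-50],[0,0,0.12],0],[[79,-357,-50],[0,0,0.12],0],[[79,-357,-50],[0,0,0.12],0],[[79,-357,-50],[0,0,0.12],0]]'
python3 - <<'E'
from bench import *
from h import *
o=get_obs(); c=get_calibration('wrist'); p,d=camera('wrist'); print(o['time_s'],o['eef_pos'],o['wrist_force'],o['opening'])
cv2.imwrite('pics/w6.png',p[:,:,::-1]); np.save('pics/w6c.npy',dict(c=c,o=o,d=d),allow_pickle=True)
E
```

```text
time_s: 5.32
eef_pos: [0.4737, 0.1953, 0.2188]
eef_rot: [0.001, 0.997, 0.079, -0.0]
wrist_force: [0.1, 0.1, -1.6]
opening: 0.594
5.3167 [0.4737009  0.19533187 0.2187942 ] [ 0.13530502  0.11233803 -1.63605457] 0.5941703478504768
```

View pics/w6.png

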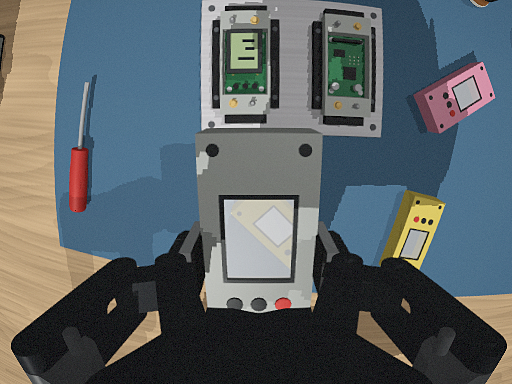

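The held cover hasn't moved. The left shell with the display is at (246,65) and the plain board is at (348,65). I'll locate the brass pins and fit the nest pose to them.

```bash
python3 - <<'E'
from h import *
D=np.load('pics/w6c.npy',allow_pickle=True).item(); c=D['c']; im=cv2.imread('pics/w6.png')
cv2.imwrite('pics/w6z.png',cv2.resize(im[0:140,195:390],(780,560),interpolation=cv2.INTER_CUBIC))
hsv=cv2.cvtColor(im,cv2.COLOR_BGR2HSV)
m=((hsv[...,0]>10)&(hsv[...,0]<30)&(hsv[...,1]>120)&(hsv[...,2]>120)).astype(np.uint8); m[140:]=0; m[:,:200]=0;m[:,385:]=0
k,l,s,ce=cv2.connectedComponentsWithStats(m)
for i in range(1,k):
    if s[i,4]>3: print(s[i],ce[i].round(1),onz(c,*ce[i],0.040,True).round(4))
E
```

```text
[251  17   8   7  28] [255.1  20.4] [0.6273 0.222  0.04  ]
[354  23   7   7  29] [357.6  25.4] [0.6453 0.1149 0.04  ]
[229  99   8   8  26] [233.2 102.8] [0.5376 0.2305 0.04  ]
[334 101   8   8  35] [337.5 104.9] [0.5541 0.1233 0.04  ]
```

View pics/w6z.png

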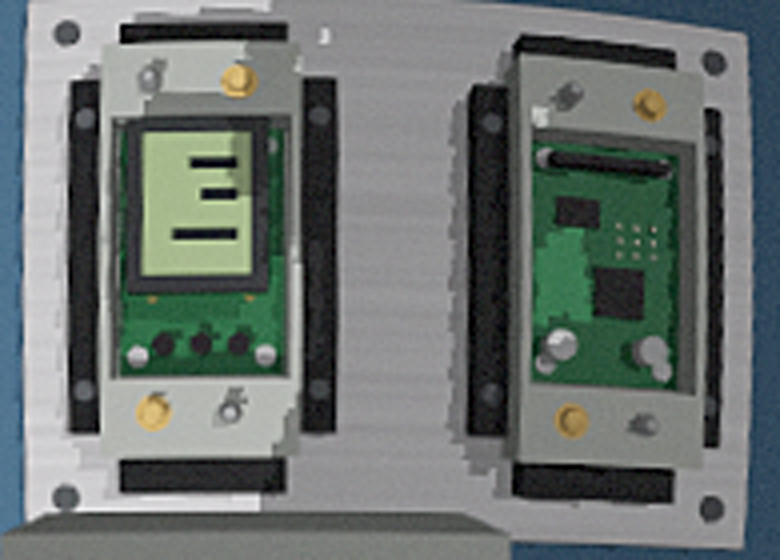

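```bash
python3 - <<'E'
from h import *
import bench
from bench import *
D=np.load('pics/w6c.npy',allow_pickle=True).item(); c=D['c']
L=np.array([[44.5,-10],[-44.5,12]]); loc=np.vstack([L+[0,55],L-[0,55]])
uv=np.array([[255.1,20.4],[233.2,102.8],[357.6,25.4],[337.5,104.9]])
for z in (0.036,0.038,0.040):
    w=np.array([onz(c,u,v,z,True)[:2]*1000 for u,v in uv])
    # rigid fit
    a=loc-loc.mean(0); b=w-w.mean(0); H=a.T@b; th=np.arctan2(H[0,1]-H[1,0],H[0,0]+H[1,1]); Rm=np.array([[np.cos(th),-np.sin(th)],[np.sin(th),np.cos(th)]])
    t=w.mean(0)-Rm@loc.mean(0); print(z,'yaw',np.degrees(th),'nest',t,'seatL',t+Rm@[0,55],'res',(w-(loc@Rm.T+t)).round(1).tolist())
o=get_obs(); print(goto(o,[0.584,0.2257,0.095],np.radians(8.9)))
E
```

```text
0.036 yaw 8.926912967898776 nest [591.90171879 171.21134892] seatL [583.36712494 225.54513866] res [[-0.4, -0.4], [-0.0, 0.2], [0.7, -0.2], [-0.3, 0.3]]
0.038 yaw 8.92691296789876 nest [591.56881356 171.42567214] seatL [583.03421971 225.75946188] res [[-0.7, -0.7], [0.3, -0.1], [0.4, 0.2], [-0.0, 0.6]]
0.04 yaw 8.926912967898756 nest [591.23590833 171.63999536] seatL [582.70131448 225.97378511] res [[-0.9, -1.0], [0.7, -0.5], [-0.0, 0.6], [0.2, 1.0]]
(array([113.41745991, -13.3969675 , 124.09772059]), array([0.00212259, 0.0002537 , 0.00131906]))
```

```bash
python3 -m jog '[[[25,-3,0],[0,0,0],0],[[55,-7,10],[0.001,0,0.001],0],[[85,-10,35],[0.002,0,0.001],0],[[105,-13,65],[0.002,0,0.001],0],[[113.5,-13.5,95],[0.002,0,0.001],0],[[113.5,-13.5,115],[0.002,0,0.001],0],[[113.5,-13.5,124],[0.002,0,0.001],0],[[113.5,-13.5,124],[0.002,0,0.001],0],[[113.5,-13.5,124],[0.002,0,0.001],0],[[113.5,-13.5,124],[0.002,0,0.001],0]]'
python3 - <<'E'
from bench import *
from h import *
o=get_obs(); print(o['time_s'],o['eef_pos'],o['wrist_force'],np.degrees(np.arctan2(*rot(o).as_matrix()[[1,0],0])),rot(o).as_matrix()[:,2])
for n in ('side','scene','wrist'):
    p,d=camera(n); cv2.imwrite(f'pics/{n}7.png',p[:,:,::-1]); np.save(f'pics/{n}7.npy',d)
a=cv2.imread('pics/side7.png'); cv2.imwrite('pics/side7z.png',cv2.resize(a[180:300,190:310],(600,600),interpolation=cv2.INTER_CUBIC))
a=cv2.imread('pics/scene7.png'); cv2.imwrite('pics/scene7z.png',cv2.resize(a[160:270,230:340],(600,600),interpolation=cv2.INTER_CUBIC))
E
```

```text
time_s: 6.2
eef_pos: [0.5853, 0.2255, 0.0971]
eef_rot: [-0.0, 0.997, 0.077, 0.001]
wrist_force: [-0.0, -0.8, -1.0]
opening: 0.596
6.2 [0.58525376 0.22554566 0.09708678] [-0.01295518 -0.8025908  -0.96256944] 8.883479758780569 [ 2.67038152e-03  2.93790279e-04 -9.99996391e-01]
```

View pics/side7z.png

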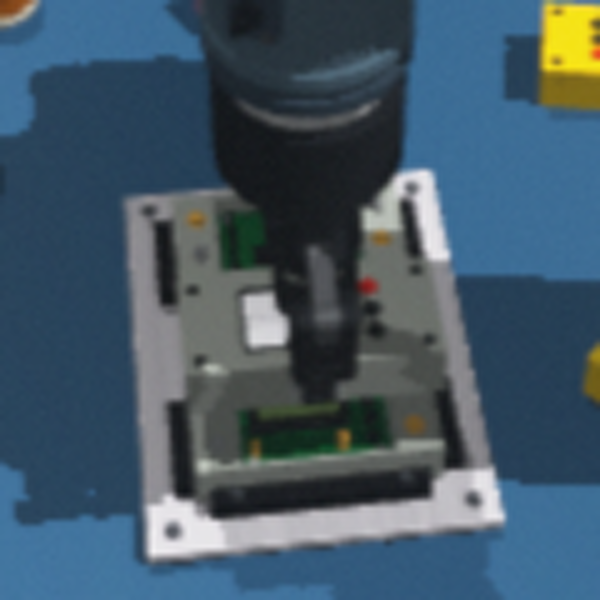

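View pics/scene7z.png

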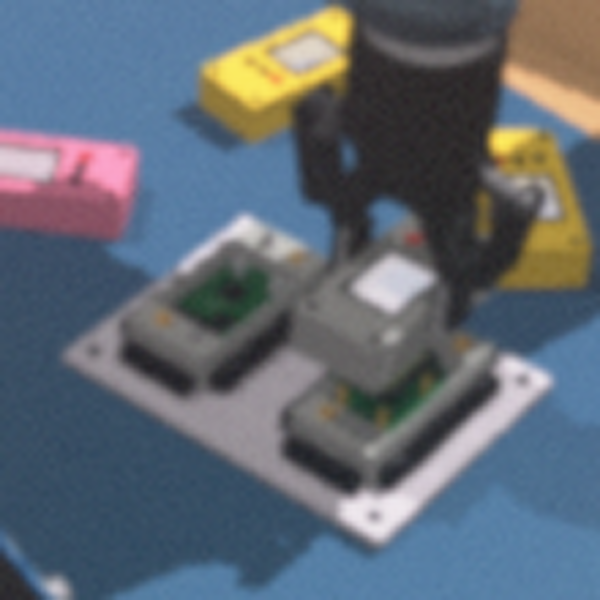

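View pics/wrist7.png

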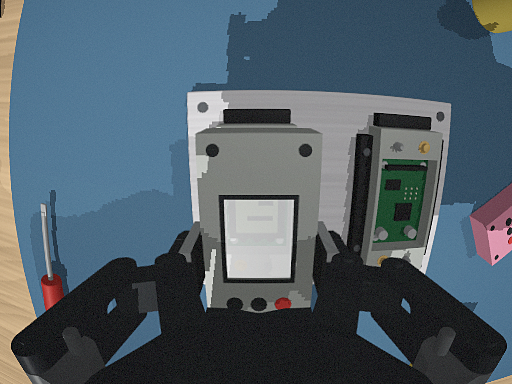

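```bash
python3 - <<'E'
from bench import *
from h import *
o=get_obs(); Rt=rot(o)
yaw=np.radians(8.93); seat=np.array([.5831,.2257,.036]); Rz=R.from_euler('z',yaw)
def cov(x,y,z): return o['eef_pos']+Rt.apply(np.array([x-1.2,-y,18.7-z])/1000)
def sh(x,y,z): return seat+Rz.apply(np.array([x,y,z])/1000)
for n,(u0,v0,u1,v1) in (('side',(190,180,310,300)),('scene',(230,160,340,270))):
    c=get_calibration(n); im=cv2.imread(f'pics/{n}7.png'); f=800/(u1-u0) if 0 else 600/(u1-u0)
    z=cv2.resize(im[v0:v1,u0:u1],(600,600),interpolation=cv2.INTER_CUBIC)
    def dot(p,col):
        q=(proj(c,p)-[u0,v0]+0.5)*f; cv2.drawMarker(z,(int(q[0]),int(q[1])),col,cv2.MARKER_CROSS,12,1)
    for x in(-56,56):
        for y in(-26,26):
            for h in(0,28): dot(cov(x,y,h),(0,0,255))
            dot(sh(x,y,0),(255,255,0)); dot(sh(x,y-110,0),(255,255,0))
    for x in(-80,80):
        for y in(-161,51): dot(sh(x,y,-24),(255,0,255))
    for p in ((44.5,-10),(-44.5,12)): dot(sh(*p,4),(0,255,0)); dot(sh(p[0],p[1]-110,4),(0,255,0))
    cv2.imwrite(f'pics/{n}7o.png',z)
E
```

```text
(no output)
```

View pics/side7o.png

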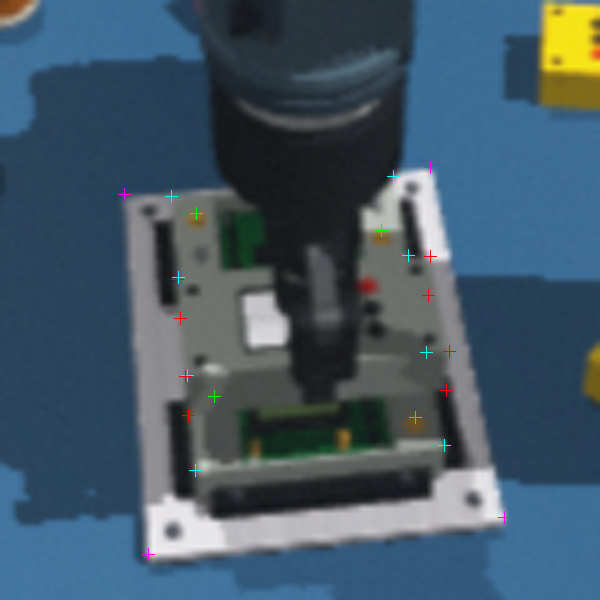

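View pics/scene7o.png

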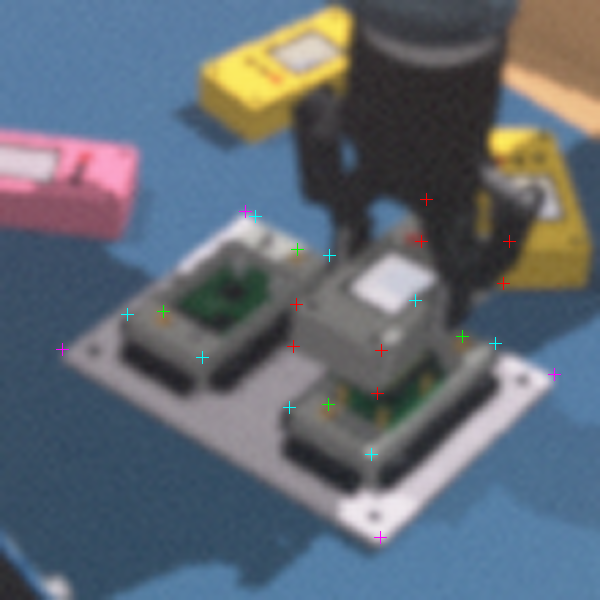

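```bash
python3 - <<'E'
import cv2
a=cv2.imread('pics/side7.png'); cv2.imwrite('pics/side7zz.png',cv2.resize(a[225:290,215:290],(690,598),interpolation=cv2.INTER_NEAREST))
E
```

```text
(no output)
```

View pics/side7zz.png

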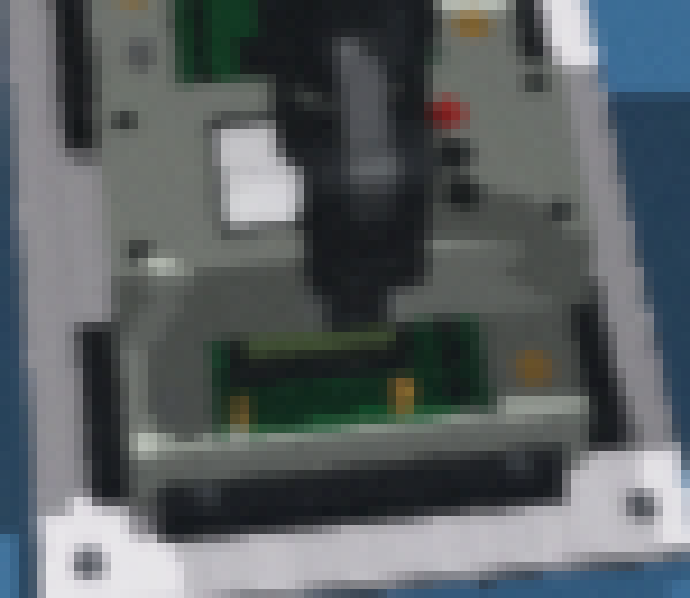

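```bash
python3 - <<'E'
from bench import *
from h import *
c=get_calibration('side')
a=cv2.imread('pics/side7.png'); g=cv2.cvtColor(a,cv2.COLOR_BGR2GRAY).astype(float)
def dark(u,v,r=2.6):
    for _ in range(2):
        vv,uu=np.mgrid[int(v-3):int(v+5),int(u-3):int(u+5)]; k=(uu-u)**2+(vv-v)**2<=r*r
        w=np.clip(np.percentile(g[vv[k],uu[k]],75)-g[vv[k],uu[k]],0,None); u,v=(w*uu[k]).sum()/w.sum(),(w*vv[k]).sum()/w.sum()
    return u,v
H=[dark(*h) for h in ((229.4,251.7),(275.4,247.3),(272.9,233.2),(227.8,237.5))]
print(np.round(H,2))
for zt in (0.1044,0.1064,0.1084):
    w=np.array([onz(c,u,v,zt)[:2]*1000 for u,v in H]); m=w.mean(0); e=w[[0,3]].mean(0)-w[[1,2]].mean(0)
    print(zt,'cover centre',m,'yaw',np.degrees(np.arctan2(e[1],e[0])),np.hypot(*e),np.hypot(*(w[[0,1]].mean(0)-w[[2,3]].mean(0))))
o=get_obs(); Rt=rot(o); print('pred',(o['eef_pos']+Rt.apply([-.0012,0,0]))*1000)
b=cv2.imread('pics/side0.png'); hsv=cv2.cvtColor(b,cv2.COLOR_BGR2HSV)
m=((hsv[...,0]>10)&(hsv[...,0]<30)&(hsv[...,1]>90)&(hsv[...,2]>110)).astype(np.uint8); m[:210]=0;m[295:]=0; m[:,:210]=0;m[:,300:]=0
k,l,s,ce=cv2.connectedComponentsWithStats(m)
for i in range(1,k): print(s[i],ce[i].round(1),onz(c,*ce[i],0.039)*1000)
E
```

```text
[[229.37 251.66]
 [274.65 248.03]
 [272.58 232.75]
 [227.89 237.62]]
0.1044 cover centre [585.21114464 224.01978252] yaw 8.850406304575154 97.76675810702118 39.84282560553615
0.1064 cover centre [585.13245416 225.55901482] yaw 8.850406304575186 97.48639560333194 39.72856965026977
0.1084 cover centre [585.05376368 227.09824712] yaw 8.850406304575134 97.20603309964304 39.614313695003446
pred [583.93737586 225.79248155  97.18334871]
[228 222   3   4   9] [228.9 223.3] [645.253274   116.89651133  39.        ]
[265 226   3   3   8] [265.9 227.1] [553.91404548 125.7545535   39.        ]
[231 259   4   3  12] [232.5 260. ] [628.21757816 225.34404027  39.        ]
[271 263   4   4  12] [272.5 264.5] [537.23743359 234.25889498  39.        ]
[258 267   2   1   2] [258.5 267. ] [568.55363926 242.09500322  39.        ]
```

```bash
python3 - <<'E'
from bench import *
from h import *
def P3(c,u,v,d,fish):
    W=c['world_from_camera']; x=(u-c['cx'])/c['fx'];y=(v-c['cy'])/c['fy']
    if fish:
        r=np.hypot(x,y); dd=np.array([np.tan(r)*x/r,np.tan(r)*y/r,1])
    else: dd=np.array([x,y,1.])
    return W[:3,3]+W[:3,:3]@(dd*d)
def med(d,u,v): 
    q=d[v-1:v+2,u-1:u+2]; return np.median(q[q>0])
D=np.load('pics/w6c.npy',allow_pickle=True).item()
for nm,u,v in (('plate',300,60),('plate',300,110),('mat',430,180),('mat',120,150),('rim',258,103),('rimfar',238,22),('screen',240,60),('covertop',260,170),('covertop',285,185),('R rim',357,105)): print(nm,P3(D['c'],u,v,med(D['d'],u,v),True).round(4))
c=get_calibration('wrist'); d=np.load('pics/wrist7.npy')
print('w7')
for nm,u,v in (('plate',330,130),('plate',330,200),('mat',120,150),('Rrim',410,150),('covertop',260,170),('covertop',285,185),('covertop',210,180)): print(nm,P3(c,u,v,med(d,u,v),True).round(4))
c=get_calibration('side'); d=np.load('pics/side7.npy')
print('side')
for nm,u,v in (('plate',285,283),('plate',240,288),('mat',320,290),('covertop',265,243),('covertop',262,235),('covertop',232,246),('Rrim',270,230)): print(nm,P3(c,u,v,med(d,u,v),False).round(4))
im=cv2.imread('pics/wrist7.png'); cv2.imwrite('pics/w7z.png',cv2.resize(im[80:280,180:460],(784,560),interpolation=cv2.INTER_CUBIC))
E
```

```text
plate [0.5978 0.1668 0.0119]
plate [0.5414 0.1575 0.0119]
mat [ 0.4881 -0.0393  0.0018]
mat [0.4629 0.3692 0.0018]
rim [0.5412 0.2053 0.0363]
rimfar [0.6242 0.2395 0.0359]
screen [0.5807 0.2293 0.054 ]
covertop [0.5136 0.2004 0.2283]
covertop [0.5088 0.189  0.2279]
R rim [0.5584 0.1031 0.0436]
w7
plate [0.6422 0.1812 0.0119]
plate [0.5896 0.17   0.012 ]
mat [0.6019 0.3428 0.0015]
Rrim [0.6412 0.1255 0.0354]
covertop [0.6249 0.2309 0.1064]
covertop [0.6202 0.2196 0.1064]
covertop [0.6175 0.2509 0.1064]
side
plate [0.5082 0.2638 0.0113]
plate [0.6084 0.281  0.0125]
mat [0.4297 0.2735 0.0026]
covertop [0.5554 0.227  0.1075]
covertop [0.5624 0.2065 0.1089]
covertop [0.6257 0.237  0.1068]
Rrim [0.5437 0.132  0.036 ]
```

View pics/w7z.png

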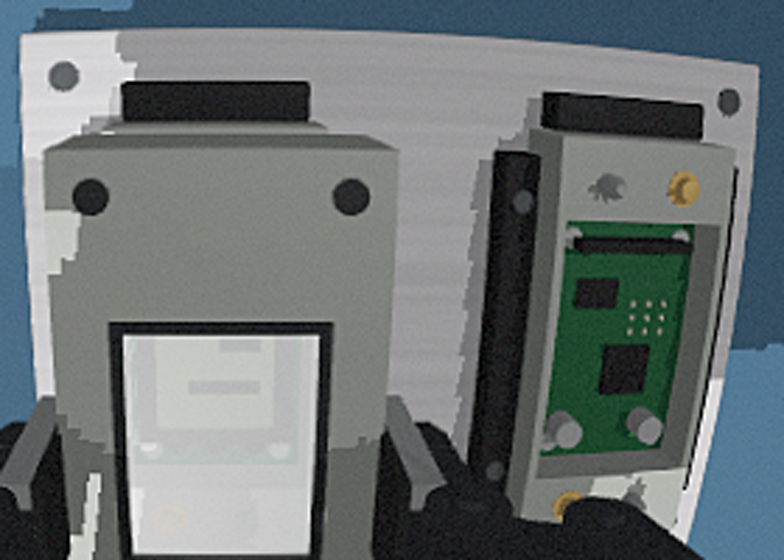

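```bash
python3 - <<'E'
from bench import *
from h import *
yaw=8.93; th=np.radians(yaw); Rm=np.array([[np.cos(th),-np.sin(th)],[np.sin(th),np.cos(th)]])
def rep(c,items,ref):
    for nm,u,v,z in items:
        p=onz(c,u,v,z,True)[:2]*1000; print(nm,p.round(1),'nest frame rel seat',(Rm.T@(p-ref)).round(1))
ref=np.array([583.1,225.7])
c=get_calibration('wrist')
z=lambda u,v:(u/2.8+180-.3,v/2.8+80-.3)
it=[('Rpinfar(44.5,-120)',*z(683,188),.039),('Rpinnear(-44.5,-98)',*z(568,503),.039),('holeL',*z(63,76),.012),('holeR',*z(728,101),.012),('jawL',*z(122,84),.024),('jawR',*z(309,84),.024),('plateL',*z(22,36),.012),('plateR',*z(759,67),.012)]
rep(c,it,ref)
print('w6')
D=np.load('pics/w6c.npy',allow_pickle=True).item(); z=lambda u,v:(u/4+195-.4,v/4-.4)
rep(D['c'],[('holeFL',*z(67,33),.012),('holeFR',*z(714,62),.012),('holeNL',*z(66,498),.012),('holeNR',*z(711,509),.012),('jawnL',*z(120,460),.024),('jawnR',*z(286,460),.024),('jawfL',*z(120,25),.024),('jawfR',*z(287,25),.024)],ref)
for n,cc in (('w7',c),):
  for zz in (.1064,):
    im=cv2.imread('pics/wrist7.png'); z=lambda u,v:(u/2.8+180-.3,v/2.8+80-.3)
    rep(cc,[('covTL',*z(45,150),zz),('covTR',*z(398,150),zz),('scrL',*z(91,196),zz),('scrR',*z(351,196),zz),('winTL',*z(110,322),zz),('winTR',*z(333,322),zz)],np.array([583.94,225.79]))
E
```

```text
Rpinfar(44.5,-120) [645.8 116.8] nest frame rel seat [  45.  -117.3]
Rpinnear(-44.5,-98) [556.6 124.5] nest frame rel seat [-41.9 -95.8]
holeL [644.3 275.5] nest frame rel seat [68.2 39.7]
holeR [673.4  89.8] nest frame rel seat [  68.1 -148.3]
jawL [644.6 258.6] nest frame rel seat [65.8 23. ]
jawR [651.5 214.1] nest frame rel seat [ 65.8 -22.1]
plateL [653.4 287.7] nest frame rel seat [79.  50.4]
plateR [686.2  80.4] nest frame rel seat [  79.3 -159.5]
w6
holeFL [644.5 275. ] nest frame rel seat [68.3 39.2]
holeFR [673.8  89.1] nest frame rel seat [  68.4 -149. ]
holeNL [510. 254.] nest frame rel seat [-67.8  39.4]
holeNR [539.1  68.2] nest frame rel seat [ -67.9 -148.8]
jawnL [523.4 239.1] nest frame rel seat [-56.9  22.5]
jawnR [530.1 194.7] nest frame rel seat [-57.1 -22.4]
jawfL [644.7 258.4] nest frame rel seat [65.9 22.8]
jawfR [651.  213.6] nest frame rel seat [ 65.2 -22.5]
covTL [636.2 259.2] nest frame rel seat [56.8 24.9]
covTR [644.1 208.4] nest frame rel seat [ 56.8 -26.5]
scrL [630.4 251.5] nest frame rel seat [49.9 18.2]
scrR [636.2 214. ] nest frame rel seat [ 49.9 -19.7]
winTL [611.7 246.4] nest frame rel seat [30.6 16. ]
winTR [616.9 213.1] nest frame rel seat [ 30.6 -17.7]
```

```bash
python3 - <<'E'
from bench import *
from h import *
o=get_obs(); print(o['eef_pos']); print(goto(o,[0.5839,0.2266,0.066],np.radians(8.93)))
E
```

```text
[0.58512286 0.2259785  0.09718701]
(array([-1.20685504, -0.80424594, 31.18345493]), array([ 2.26151801e-05, -3.05004511e-03, -2.12167379e-04]))
```

```bash
python3 -m jog '[[[-1.2,-0.8,5],[0,-0.003,0],0],[[-1.2,-0.8,12],[0,-0.003,0],0],[[-1.2,-0.8,20],[0,-0.003,0],0],[[-1.2,-0.8,27],[0,-0.003,0],0],[[-1.2,-0.8,31],[0,-0.003,0],0],[[-1.2,-0.8,31],[0,-0.003,0],0],[[-1.2,-0.8,31],[0,-0.003,0],0]]'
python3 - <<'E'
from bench import *
from h import *
o=get_obs(); c=get_calibration('wrist'); print(o['time_s'],o['eef_pos'],o['wrist_force'],o['torque'],rot(o).as_matrix()[:,2])
print(goto(o,[0.5839,0.2266,0.066],np.radians(8.93)))
for n in ('wrist','side','scene'):
    p,d=camera(n); cv2.imwrite(f'pics/{n}8.png',p[:,:,::-1])
a=cv2.imread('pics/side8.png'); s=cv2.imread('pics/scene8.png'); w=cv2.imread('pics/wrist8.png')
cv2.imwrite('pics/m8.png',np.hstack([cv2.resize(a[225:290,215:290],(390,500),interpolation=cv2.INTER_CUBIC),cv2.resize(s[185:260,265:330],(400,500),interpolation=cv2.INTER_CUBIC)]))
E
```

```text
time_s: 6.93
eef_pos: [0.5835, 0.2265, 0.0654]
eef_rot: [0.0, 0.997, 0.078, -0.001]
wrist_force: [0.9, 0.7, -2.1]
opening: 0.598
6.9333 [0.58352274 0.22651493 0.06542762] [ 0.87739822  0.68867497 -2.12049191] [-0.03054219  0.01793653  0.01908542] [-1.16734805e-03 -2.87914734e-04 -9.99999277e-01]
(array([ 0.38520505, -0.0254937 , -0.5728454 ]), array([ 0.00010333,  0.00119788, -0.00018789]))
```

View pics/m8.png

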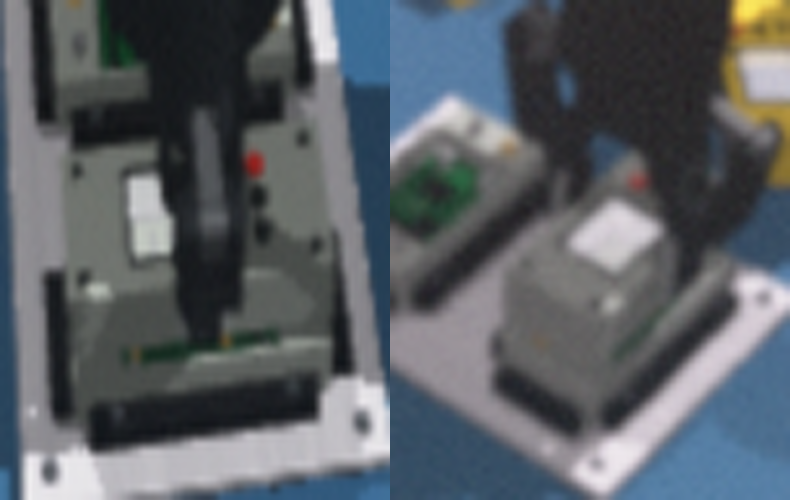

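View pics/wrist8.png

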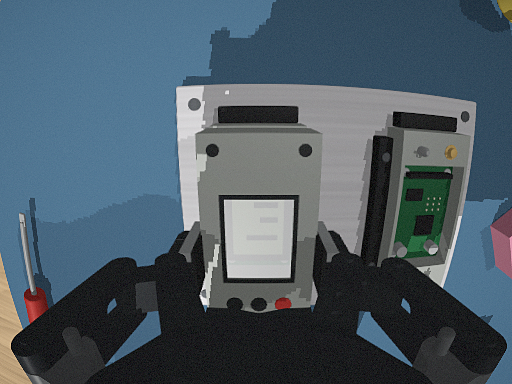

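```bash
python3 - <<'E'
from bench import *
from h import *
o=get_obs(); Rt=rot(o); c=get_calibration('wrist'); print(o['eef_pos'])
im=cv2.imread('pics/wrist8.png'); g=cv2.cvtColor(im,cv2.COLOR_BGR2GRAY).astype(float)
def edges(row,u0,u1,n=3):
    r=g[row-1:row+2,u0:u1].mean(0); d=np.diff(cv2.GaussianBlur(r[None],(5,1),1)[0]); i=np.argsort(-abs(d)); return [(u0+int(k)+.5,round(float(d[k]),1)) for k in i[:n]]
for row in (113,117,121): print('jaw',row,edges(row,205,245),edges(row,280,312))
for row in (134,140,148): print('cov',row,edges(row,185,210),edges(row,305,335))
def tl(u,v,z):
    return (Rt.inv().apply(onz(c,u,v,z,True)-o['eef_pos'])*1000).round(2)
np.save('pics/w8c.npy',dict(c=c,o=o),allow_pickle=True)
E
```

```text
[0.58428382 0.22665219 0.06654534]
jaw 113 [(217.5, -43.7), (216.5, -24.4), (218.5, -22.0)] [(297.5, 44.6), (298.5, 39.2), (296.5, 19.9)]
jaw 117 [(217.5, -38.8), (218.5, -25.0), (216.5, -20.8)] [(297.5, 50.0), (298.5, 36.7), (296.5, 23.1)]
jaw 121 [(217.5, -35.3), (218.5, -30.9), (216.5, -17.1)] [(297.5, 52.9), (298.5, 34.2), (296.5, 30.6)]
cov 134 [(194.5, -30.8), (195.5, -28.3), (193.5, -17.5)] [(322.5, 9.3), (321.5, 8.8), (323.5, 4.5)]
cov 140 [(194.5, -25.5), (195.5, -25.3), (193.5, -10.0)] [(321.5, 7.5), (322.5, 6.7), (320.5, 3.1)]
cov 148 [(205.5, -36.5), (195.5, -25.3), (206.5, -23.5)] [(311.5, 39.2), (310.5, 24.1), (312.5, 21.6)]
```

```bash
python3 - <<'E'
from bench import *
from h import *
o=get_obs(); print(o['eef_pos'],o['wrist_force']); print(goto(o,[0.5840,0.2270,0.060],np.radians(8.93)))
E
python3 -m jog '[[[-0.3,-0.4,1.5],[0,0,0],0],[[-0.3,-0.4,3],[0,0,0],0],[[-0.3,-0.4,4.5],[0,0,0],0],[[-0.3,-0.4,6],[0,0,0],0],[[-0.3,-0.4,6],[0,0,0],0]]'
```

```text
[0.58428382 0.22665219 0.06654534] [ 1.13579147  0.86782308 -2.07031062]
(array([-0.23151192, -0.38776585,  6.54515348]), array([ 2.62331416e-05, -7.66453447e-04, -2.65820831e-04]))
time_s: 7.5
eef_pos: [0.5837, 0.2269, 0.0601]
eef_rot: [0.0, 0.997, 0.078, 0.0]
wrist_force: [-0.3, 0.0, -1.8]
opening: 0.594
```

```bash
python3 -m jog '[[[0,0,1],[0,0,0],0],[[0,0,2],[0,0,0],0],[[0,0,3],[0,0,0],0],[[0,0,3],[0,0,0],0],[[0,0,3],[0,0,0],0]]'
python3 - <<'E'
from bench import *
o=get_obs(); print(o['eef_pos'],o['wrist_force'],o['torque'])
E
```

```text
time_s: 7.92
eef_pos: [0.5838, 0.227, 0.0575]
eef_rot: [0.0, 0.997, 0.078, 0.0]
wrist_force: [-3.2, 0.1, 3.4]
opening: 0.596
[0.58375877 0.22696393 0.05750838] [-3.23346555  0.05416281  3.4185898 ] [-0.11009231  0.35041013  0.03357419]
```

```bash
python3 -m jog '[[[-0.5,0,1],[0,0,0],0],[[-0.6,0,2],[0,0,0],0],[[-0.6,0,2.5],[0,0,0],0],[[-0.6,0,2.5],[0,0,0],0],[[-0.6,0,2.5],[0,0,0],0]]'
python3 - <<'E'
from bench import *
o=get_obs(); print(o['eef_pos'],o['wrist_force'],o['torque'])
E
```

```text
time_s: 8.33
eef_pos: [0.5837, 0.227, 0.0555]
eef_rot: [-0.0, 0.997, 0.078, 0.001]
wrist_force: [-0.7, 0.5, 5.1]
opening: 0.598
[0.5836974  0.2269521  0.05551301] [-0.66048331  0.48213219  5.12646812] [-0.00462727  0.22578053  0.03625579]
```

```bash
python3 -m jog '[[[-0.2,0,0.7],[0,0,0],0],[[-0.2,0,1.4],[0,0,0],0],[[-0.2,0,1.4],[0,0,0],0],[[-0.2,0,1.4],[0,0,0],0]]'
python3 - <<'E'
from bench import *
o=get_obs(); print(o['eef_pos'],o['wrist_force'],o['torque'])
E
```

```text
time_s: 8.67
eef_pos: [0.5837, 0.2269, 0.0547]
eef_rot: [-0.0, 0.997, 0.078, 0.001]
wrist_force: [-3.4, -0.8, 7.1]
opening: 0.594
[0.5837266  0.22694631 0.05474196] [-3.38751028 -0.83428129  7.13868618] [-0.10487882  0.47592568  0.04407125]
```

```bash
python3 -m jog '[[[-0.3,0,0.7],[0,0,0],0],[[-0.3,0,1.4],[0,0,0],0],[[-0.3,0,1.8],[0,0,0],0],[[-0.3,0,1.8],[0,0,0],0],[[-0.3,0,1.8],[0,0,0],0],[[-0.3,0,1.8],[0,0,0],0]]'
python3 - <<'E'
from bench import *
o=get_obs(); print(o['eef_pos'],o['wrist_force'],o['torque'])
E
```

```text
time_s: 9.17
eef_pos: [0.5837, 0.227, 0.0547]
eef_rot: [0.0, 0.997, 0.078, 0.001]
wrist_force: [-7.3, -2.6, 14.4]
opening: 0.593
[0.58374739 0.22695419 0.05468663] [-7.31702664 -2.59963331 14.44607901] [-0.43847918  1.07716308 -0.04562124]
```

```bash
python3 -m jog '[[[-0.5,0.1,1.8],[0,0,0],0],[[-1,0.2,2],[0,0,0],0],[[-1,0.2,2.4],[0,0,0],0],[[-1,0.2,2.4],[0,0,0],0],[[-1,0.2,2.4],[0,0,0],0],[[-1,0.2,2.4],[0,0,0],0]]'
python3 - <<'E'
from bench import *
from h import *
o=get_obs(); print(o['eef_pos'],o['wrist_force'],o['torque'],rot(o).as_matrix()[:,2])
for n in ('wrist','side','scene'):
    p,d=camera(n); cv2.imwrite(f'pics/{n}9.png',p[:,:,::-1])
o=get_obs(); print(o['eef_pos'],o['wrist_force'],o['torque'])
a=cv2.imread('pics/side9.png'); s=cv2.imread('pics/scene9.png')
cv2.imwrite('pics/m9.png',np.hstack([cv2.resize(a[225:290,215:290],(390,500),interpolation=cv2.INTER_CUBIC),cv2.resize(s[185:260,265:330],(400,500),interpolation=cv2.INTER_CUBIC)]))
E
```

```text
time_s: 9.67
eef_pos: [0.5837, 0.227, 0.0547]
eef_rot: [-0.0, 0.997, 0.078, 0.002]
wrist_force: [-6.1, -1.8, 16.5]
opening: 0.588
[0.58374603 0.22698558 0.05468636] [-6.11477536 -1.79288163 16.45422646] [-0.31657265  1.12584495 -0.04110886] [ 4.46741858e-03  3.88351511e-04 -9.99989946e-01]
[0.58374449 0.22696409 0.05466402] [-6.16253089 -0.14335621 18.42961429] [-0.30218374  1.01834991 -0.08956413]
```

View pics/m9.png

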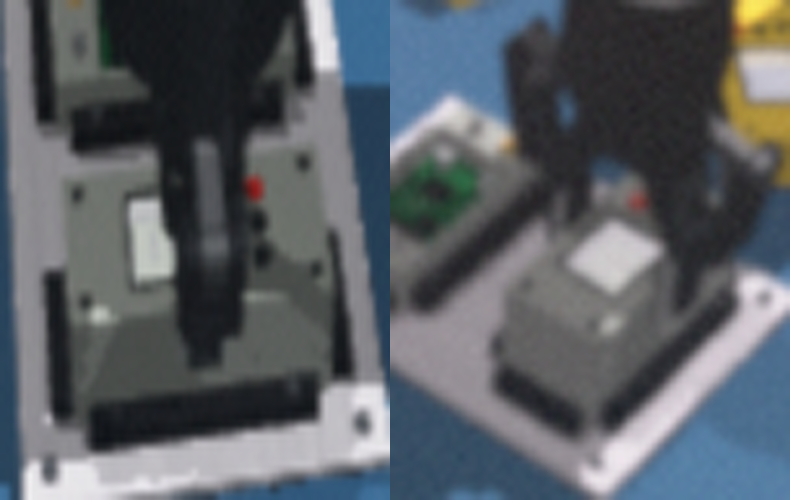

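View pics/wrist9.png

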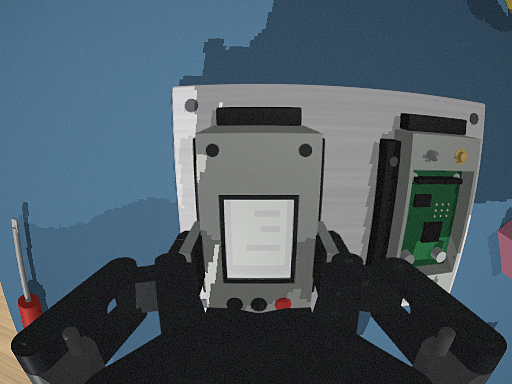

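```bash
python3 -m jog '[[[-1,0.2,2.5],[0,-0.003,0],0],[[-1.2,0.2,2.7],[0,-0.006,0],0],[[-1.2,0.2,3],[0,-0.006,0],0],[[-1.2,0.2,3],[0,-0.006,0],0],[[-1.2,0.2,3],[0,-0.006,0],0],[[-1.2,0.2,3],[0,-0.006,0],0],[[-1.2,0.2,3],[0,-0.006,0],0],[[-1.2,0.2,3],[0,-0.006,0],0],[[-1.2,0.2,3],[0,-0.006,0],0]]'
python3 - <<'E'
from bench import *
from h import *
o=get_obs(); print(o['eef_pos'],o['wrist_force'],o['torque'],rot(o).as_matrix()[:,2])
for n in ('wrist','side','scene'):
    p,d=camera(n); cv2.imwrite(f'pics/{n}10.png',p[:,:,::-1]); np.save(f'pics/{n}10.npy',d)
o=get_obs(); print(o['eef_pos'],o['wrist_force'],o['torque'])
E
```

```text
time_s: 10.57
eef_pos: [0.5837, 0.227, 0.0547]
eef_rot: [0.0, 0.997, 0.078, 0.0]
wrist_force: [-8.2, -1.0, 21.6]
opening: 0.593
[0.58373999 0.22696436 0.05466703] [-8.21289409 -1.03929899 21.63024063] [-0.39775869  1.16924083 -0.11336166] [ 1.00200479e-03 -1.86987018e-04 -9.99999481e-01]
[0.5837524  0.22695572 0.05467567] [-7.95627075 -1.10347161 20.33096162] [-0.37092828  1.1012809  -0.11085844]
```

```bash
python3 - <<'E'
from bench import *
from h import *
o=get_obs(); c=get_calibration('wrist'); d=np.load('pics/wrist10.npy'); im=cv2.imread('pics/wrist10.png')
W=c['world_from_camera']; v,u=np.mgrid[:384,:512]; x=(u-c['cx'])/c['fx'];y=(v-c['cy'])/c['fy']; r=np.hypot(x,y)+1e-9
P=np.stack([np.tan(r)*x/r*d,np.tan(r)*y/r*d,d],-1)@W[:3,:3].T+W[:3,3]
m=np.zeros(d.shape,bool); m[142:190,200:316]=1; m&=(abs(P[...,2]-.064)<.006)
q=P[m]; A=np.c_[q[:,0]-.58375,q[:,1]-.227,np.ones(len(q))]; k=np.linalg.lstsq(A,q[:,2],rcond=None)[0]; print('top plane slope/height',k,len(q))
for nm,a,b in (('plate',360,150),('plate',185,150)): print(nm,P[b,a])
# screws of cover and nest plate holes in wrist view, relative
g=cv2.cvtColor(im,cv2.COLOR_BGR2GRAY)
def dark(u,v,rr=7):
    for _ in range(3):
        vv,uu=np.mgrid[int(v-9):int(v+10),int(u-9):int(u+10)]; kk=(uu-u)**2+(vv-v)**2<=rr*rr
        z=g[vv[kk],uu[kk]].astype(float); w=np.clip(np.median(z)-20-z,0,None); u,v=(w*uu[kk]).sum()/w.sum(),(w*vv[kk]).sum()/w.sum()
    return u,v
a,b=[onz(c,*dark(*t),.064,True)[:2]*1000 for t in ((212,151),(306,151))]
e=a-b; print('cover yaw',np.degrees(np.arctan2(e[1],e[0]))-90,(a+b)/2)
h1,h2=[onz(c,*dark(*t,5),.012,True)[:2]*1000 for t in ((191,105),(475,119))]
e=h1-h2; ny=np.arctan2(e[1],e[0])-np.pi/2; print('nest yaw',np.degrees(ny),np.hypot(*e))
X=np.array([np.cos(ny),np.sin(ny)]);Y=np.array([-X[1],X[0]]); n0=(h1+h2)/2; s=(a+b)/2-n0; print('screw mid rel hole mid, nest axes',s@X,s@Y,'expected approx',49-68.1,55)
s1=cv2.imread('pics/side10.png'); cv2.imwrite('pics/s10.png',cv2.resize(s1[225:290,215:290],(690,598),interpolation=cv2.INTER_CUBIC))
E
```

```text
top plane slope/height [4.89416120e-03 1.51590427e-05 6.37427193e-02] 5542
plate [0.63402022 0.17146572 0.01050993]
plate [0.61738284 0.27576503 0.01153729]
cover yaw 9.169389653890363 [629.35359313 234.01147179]
nest yaw 8.473701288562552 180.85865175098976
screw mid rel hole mid, nest axes -20.7555222080429 54.65900196501764 expected approx -19.099999999999994 55
```

View pics/s10.png

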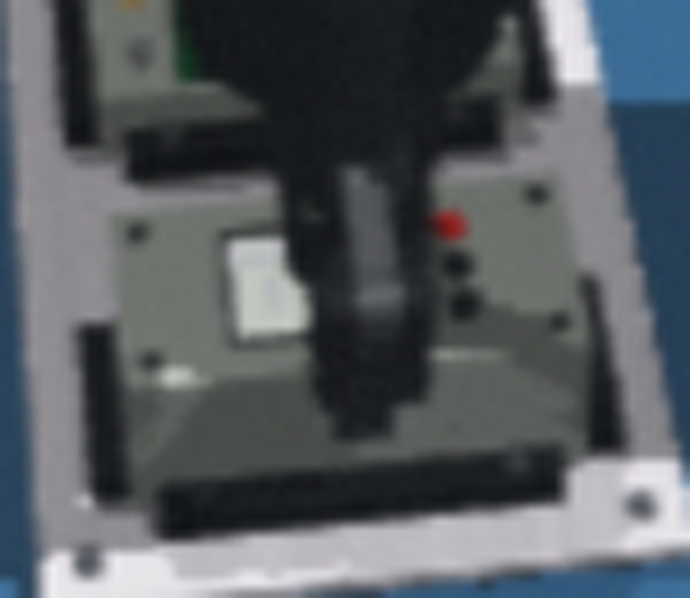

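The cover top is at 63.7 mm (64 expected when flush) with a 0.005 rad slope, and no gap shows. The vertical push is a steady 20–22 N. I'm handing in.

```bash
python3 - <<'E'
from bench import *
o=get_obs(); print(o['time_s'],o['eef_pos'],o['wrist_force'],o['opening']); print(hand_in())
E
```

```text
10.7167 [0.5837524  0.22695572 0.05467567] [-7.95627075 -1.10347161 20.33096162] 0.5940681570754527
the job is handed in; nothing more can be done
None
```

I put the windowed cover on the left (+y) housing, the one with the display, and pressed it shut. I handed in at 10.7 s with the cover still gripped and under load.

**Last checks**
- **Seating:** the tool stopped at the expected flush height. The wrist camera's depth puts the cover top at 63.7 mm against 64 mm expected, with a slope of about 0.005 rad. The side view shows no gap.
- **Force:** the wrist read about 20 N upward, steady at 20–22 N. The gripper opening was 0.594, which fits the 52 mm cover.
- **Yaw:** the cover measured 9.2° and the nest 8.9°.

**Checks that disagreed or failed**
- **Sideways force:** about 8 N along -x remained while pressing, and my small x shifts did not remove it. It may come from the arm flexing under load or the cover leaning on a dowel.
- **Last nest reading:** the final wrist-camera check of the nest was poor. It measured the plate's hole spacing as 181 mm instead of 188 mm and the yaw as 8.5°. I relied on the earlier fit to the pins and on the dowels going in.
- **Side camera:** while the cover hovered, it placed the seat about 3 mm further in y than the wrist camera did. I moved the target about 1 mm that way and otherwise trusted the wrist camera.

I did not touch the other housing, the blind cover or the rest of the bench.

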